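# Fit the jig cover over its hidden pin and hold it home

### The arm

A 6-joint arm with a two-finger parallel gripper is mounted at the origin on a cart in front of the work surface, level with it; the furniture and walls round the work are solid. World frame = base frame: x ahead of the robot, y to its left, z up, the work surface at z = 0. Lengths are in m, angles in rad, forces in N, time in s.
With the tool pointing down it reaches from about 0.35 to 0.85 m from the base axis. Payload 8.1 kg.
Tool frame: the origin (TCP) lies between the finger pads, 19 mm behind the fingertips; this is the grasp point; z points along the fingers, y is the line along which they close (so a half turn about z gives the same grasp; the last joint's range is limited). The gripper opens to 93 mm and grips with 3 to 60 N. Pads are 15 mm wide; open, the fingers measure 128 mm over their backs; the gripper's body (75 mm by 188 mm) begins 65 mm behind the grasp point.
Start: joints at [1.256, 0.13, 1.488, -0, 1.523, -0.085], TCP at [0.137, 0.584, 0.237] pointing down, gripper open.
Joint ranges: [-2.96, 2.96], [-0.89, 2.26], [0.02, 2.5], [-1.34, 4.48], [0, 2.73], [-2.66, 2.66]. Speed limits (rad/s): [2.39, 2.39, 2.79, 3.14, 3.14, 3.14].

### API

Orientations are given as a rotation vector (axis times angle).
In Python, from plant import robot, optics, close_job, models gives the robot as it stands.
- The arm moves only by the shell command python3 -m inch 'ROWS' [OPENING] [FORCE]. ROWS is a JSON object of lists of equal length, an entry for each row: "travel": the shift along the tool's x, y, z in m, a list of three; "spin": the turn about the tool's z in rad. In form: {"travel": [[x, y, z], ...], "spin": [spin, ...]}. A call has 1 to 10 rows; each row is the pose to reach, as a shift and turn from the pose commanded when the call began, along the tool's axes at that moment; what a row does not reach only later rows make up. A row lasts 1/12 s, in which the tool goes at most 41.7 mm and 7.16 degrees, less where a joint would pass 70% of its speed; a pose out of reach is approached as far as the arm can. A call with a gripper value outside its range is refused whole. OPENING is the closure, from 0 (fully open) to 1 (shut), set as the call begins (- or left out, the last holds). The fingers move at their own pace and stop on an object; FORCE is the grip in N (left out, the last holds). Time passes only in rows, so rows that repeat a pose let the fingers close. It gives the time, the measured TCP pose, the force, the opening and the grip force at its end, in the units of the state.
- robot.read_state(): the state, without advancing time (a new reading comes with each control period).
- optics.read_camera(name): name is "scene" or "side" or "wrist"; returns (picture, depth): 480x640x3 uint8, red, green, blue; 480x640 float32, m along the optical axis (not along the pixel's ray), 0 where there is no reading.
- optics.camera_info(name): a dict with "camera_matrix" (3x3 intrinsics, pixels), "dist" ([k1, k2, p1, p2, k3] as OpenCV has them; the pictures are not rectified), "view" (4x4, takes a point from world to camera coordinates). Camera axes: x right, y down, z forward; pixel columns grow to the right and rows downward; lengths in m; the calibration is good to about 2 mm. A picture is of the moment at which its call begins: read the wrist's pose just before it. camera_info takes no time and is no camera call; for the wrist camera it gives the pose at the moment of the call.
- close_job(): hands the job in; it is judged then, once.
Trained networks look in the newest picture that a camera, given by its name, has taken for a name from the list of things; names that differ only in an ending like _2 or _b are one class to them, and where a whole thing is asked for, a point or a joint stands for the part that bears it (a point fixed in the world has none). Each returns a list of dicts, best first, with "p" (0 to 1); they miss things now and then, are a little off and sometimes report something else, mostly with a low value. They report only what shows in the picture. A call takes as long as a camera call. They do not tell look-alikes from the thing itself.
- models.look_for(camera, name): "centre" ([x, y, z] in m, in world coordinates, good to about 4 mm: the middle of the surface that is visible of it).
- models.masks_of(camera, name): "region" (480x640 bool, what is visible of it).
The state is a dict: "t": time; "q": joint angles; "dq": joint speeds; "joint_torque": joint torques, N m; "tool_pos": TCP position; "orientation": TCP orientation; "force": force on the tool from outside, world axes, zero at the start; "wrist_torque": the same for the moment, N m; "opening": finger opening in m; "gripper_force": force on a finger pad.
Only numpy, scipy, OpenCV 4.12 (cv2) and the standard library are available. Lean on these libraries where they do the work, as an engineer would, in place of code of your own. Each camera call takes 0.05 s, during which the arm holds its last target. There are 200 camera calls.

### The job

Close the drilling jig ready for clamping: take its steel cover up by its black grip bar, slide its tongue level into the mouth of the blue hood, above the locating pin hidden inside, until the hole in the tongue drops over the pin, then press the cover down against the sprung pad until it is fully home on its seats. Finish while still gripping the bar and holding the cover down, as it stays unclamped and springs up if let go. Leave the other things on the bench where they are.

Things in the scene. Friction and masses are not known exactly. Their poses are not given: they have to be found in the camera images.
- jig: Drilling jig fixed to the bench: aluminium base 240 x 110 x 14 mm, a blue hood over one end, a sprung orange pad between two steel seat strips in front of it. Origin: centre of the base's underside, z = 0 at bench height; x runs along the base into the hood, y left, z up. All jig offsets below are in this frame, in mm.
- hood_mouth (a point): Middle of the hood's open mouth, jig (45, 0, 45). The hood is a tunnel along x: inside y -23 to 23, z 14 (base top) to 58 (roof underside), back wall at x 104; roof top at z 64. Wings (up to z 58) flare from the mouth to about 77 mm apart at x 25.
- pin_top (a point): Top centre of the fixed upright locating pin, hidden under the hood's roof: jig (75, 0, 32). Pin 12 mm in diameter, last 3 mm tapered, standing on a 29 mm collar whose top is at z 20.
- seat_mid (a point): Where the cover's origin lies when it is home, x along the jig's x: jig (-10, 0, 20), level with the tops of the two seat strips (x -45 to 25, y 23 to 35 either side) and the pin's collar. The orange pad, 50 x 36 mm, is centred here; free, its top is at z 26.
- pad (a joint): How far the orange pad is pressed down, in m: 0 = free (top 6 mm above the seats), 0.006 = level with the seats. It takes about 7 N to start moving and 10 N at 6 mm; the cover's weight alone does not move it, and it springs back when let go.
- cover: Loose steel cover plate, 0.25 to 0.5 kg, flat on the bench, right way up: 80 (x) x 70 (y) x 12 mm, with a tongue 40 mm wide, 12 mm thick running on in +x from x 40 to its end at x 103 mm. Origin: centre of the underside of the 80 x 70 plate; x along the tongue, z up.
- cover_hole (a point): Centre of the 17 mm round through hole in the tongue of the cover, on the underside: cover x = 85, y = 0, z = 0 mm.
- cover_bar (a point): Middle of the black grip bar on top of the cover, at cover (0, 0, 29) mm: 56 mm long (along cover x), 16 mm wide, from z 12 to z 46 mm.
- can_a: Bystander: upright aerosol can with red cap, 67 mm wide, 196 mm tall; origin centre of its foot; too heavy to shift.
- can_b: Bystander: a second upright aerosol can with red cap, 67 mm wide, 196 mm tall; origin centre of its foot; too heavy to shift.
- flask: Bystander: upright white flask with black cap, 48 x 50 x 178 mm; origin centre of its foot.
- tape: Bystander: roll of grey tape lying flat, 107 mm wide, 48 mm high; origin centre of its underside; too heavy to shift.
- union: Bystander: small brass pipe union, 31 x 27 x 40 mm; origin centre of its underside.
Mind the look-alikes: they are no part of the job. Leave any yellow look-alike of the cover alone.

How it is judged:
By the outcome, as a careful person would: the job done as asked, in the order asked, and still so for the second after the job is handed in, while the arm keeps its last pose, push and grip.
It also fails if it takes over 38 s, if anything falls off the work surface, if the arm or the gripper's body presses on something with over 40 N, if the wrist force passes 120 N, or if a joint passes its speed limit or range.

## Working session

There is one attempt and no reset: what is moved stays moved. The work goes in short steps, Python scripts to look and compute and a shell command to move; the robot and the scene stay as the last step left them, time stands still between calls to the robot, and variables do not carry over. Pictures are saved under pics/ and viewed, at most 10 in all, crops included, and the job is handed in when it is done.

```bash
ls; mkdir -p pics; python3 - <<'E'
from plant import robot, optics, models
import cv2, numpy as np
s=robot.read_state(); print(s['t'],s['tool_pos'],s['orientation'],s['opening'])
for c in ['scene','side']:
    im,d=optics.read_camera(c); cv2.imwrite(f'pics/{c}0.png',im[:,:,::-1]); np.savez(f'{c}0.npz',im=im,d=d)
    i=optics.camera_info(c); print(c,np.round(np.linalg.inv(i['view']),3).tolist(),i['camera_matrix'][0][0],i['dist'])
    for n in ['cover','jig','cover_bar','can_a','tape','flask','union']:
        for r in models.look_for(c,n)[:3]: print(n,round(r['p'],2),np.round(r['centre'],3))
print(robot.read_state()['t'])
E
```

```text
pics
0.0 [0.13646612 0.5837186  0.23637886] [-3.60062816e-01 -3.12050500e+00  2.86492785e-03] 0.0928850887051198
scene [[0.794, -0.444, 0.416, 0.075], [-0.608, -0.573, 0.55, -0.69], [-0.006, -0.689, -0.725, 0.975], [0.0, 0.0, 0.0, 1.0]] 542.3683502066744 [0.04254532 0.         0.         0.         0.        ]
cover 0.75 [ 0.527 -0.121  0.012]
cover 0.63 [ 0.476 -0.282  0.014]
cover 0.62 [ 0.473 -0.438  0.01 ]
jig 0.89 [0.537 0.145 0.017]
cover_bar 0.81 [ 0.48  -0.288  0.01 ]
cover_bar 0.77 [ 0.53  -0.121  0.012]
cover_bar 0.68 [ 0.472 -0.437  0.012]
can_a 0.77 [0.509 0.343 0.109]
can_a 0.67 [0.537 0.146 0.016]
can_a 0.64 [ 0.758 -0.048  0.114]
tape 0.8 [ 0.743 -0.31   0.036]
flask 0.62 [0.649 0.356 0.106]
union 0.55 [ 0.699 -0.172  0.029]
side [[0.997, -0.051, 0.056, 0.51], [-0.075, -0.551, 0.831, -1.312], [-0.011, -0.833, -0.553, 0.953], [0.0, 0.0, 0.0, 1.0]] 576.943618643752 [0.01033282 0.         0.         0.         0.        ]
cover 0.88 [ 0.486 -0.287  0.009]
cover 0.83 [ 0.537 -0.124  0.014]
cover 0.61 [ 0.485 -0.439  0.013]
jig 0.76 [0.553 0.137 0.015]
cover_bar 0.93 [ 0.482 -0.438  0.014]
cover_bar 0.69 [ 0.485 -0.285  0.015]
cover_bar 0.57 [ 0.53  -0.123  0.014]
can_a 0.87 [0.516 0.344 0.1  ]
can_a 0.86 [ 0.771 -0.059  0.105]
can_a 0.28 [0.553 0.139 0.018]
tape 0.69 [ 0.73  -0.305  0.038]
flask 0.69 [0.655 0.361 0.097]
union 0.53 [ 0.702 -0.174  0.022]
0.8
```

View pics/scene0.png

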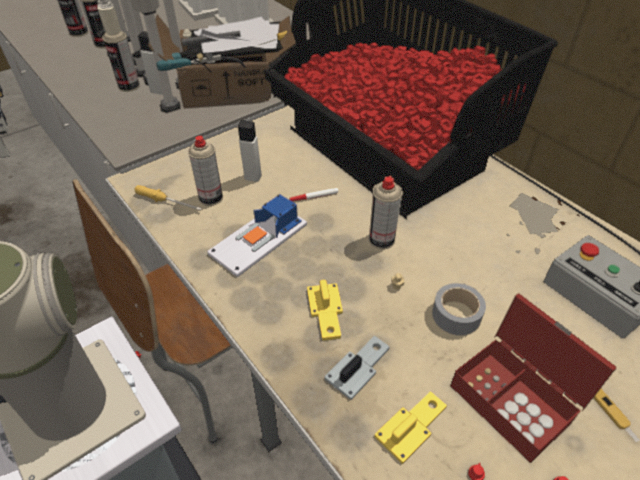

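View pics/side0.png

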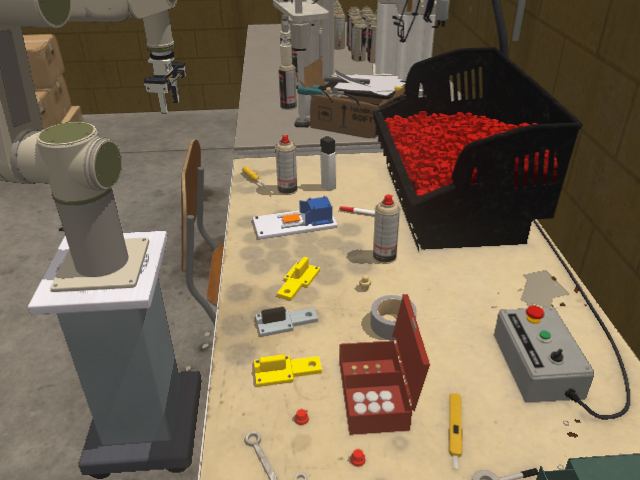

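The steel cover (scene ≈(355,370), tongue pointing up-right) lies between two yellow look-alikes. The jig is at scene ≈(258,235), with its hood pointing away from the robot. Next I'll fit both poses from depth.

```bash
cat > h.py <<'E'
import numpy as np, cv2
from scipy.optimize import minimize
def cloud(d,i):
    v,u=np.nonzero(d>0); K=np.array(i['camera_matrix'])
    p=cv2.undistortPoints(np.stack([u,v],1).astype(float)[:,None],K,np.array(i['dist']))[:,0]
    z=d[v,u]; P=np.c_[p*z[:,None],z]; T=np.linalg.inv(i['view'])
    return P@T[:3,:3].T+T[:3,3],v,u
COVER=np.array([[-40,-35],[40,-35],[40,-20],[103,-20],[103,20],[40,20],[40,35],[-40,35]])/1e3
BASE=np.array([[-120,-55],[120,-55],[120,55],[-120,55]])/1e3
BAR=np.array([[-28,-8],[28,-8],[28,8],[-28,8]])/1e3
def sd(poly,q):  # + inside
    return np.array([cv2.pointPolygonTest(poly.astype(np.float32).reshape(-1,1,2),(float(a),float(b)),True) for a,b in q])
def tol(P,x):
    c,s=np.cos(x[2]),np.sin(x[2]); q=P[:,:2]-x[:2]
    return np.c_[q@[c,s],q@[-s,c]]
def fit(P,x0,poly,zin,zout,rad,n=2500):
    """footprint fit: points with z in zin belong inside, points with z in zout outside"""
    P=P[np.linalg.norm(P[:,:2]-x0[:2],axis=1)<rad]; z=P[:,2]; rng=np.random.default_rng(0)
    A=P[(z>zin[0])&(z<zin[1])]; B=P[(z>zout[0])&(z<zout[1])]
    A=A[rng.permutation(len(A))[:n]]; B=B[rng.permutation(len(B))[:n]]
    f=lambda x: (np.clip(-sd(poly,tol(A,x)),0,.01).sum()+np.clip(sd(poly,tol(B,x)),0,.01).sum())*1e3
    best=min((minimize(f,[x0[0],x0[1],x0[2]],method='Nelder-Mead',options=dict(initial_simplex=np.array(x0)+np.array([[0,0,0],[a,0,0],[0,a,0],[0,0,8*a]]),xatol=1e-4,fatol=1e-2)) for a in(.015,-.015)),key=lambda r:r.fun)
    return best.x,best.fun/max(1,len(A)+len(B)),len(A),len(B),np.median(B[:,2])
E
cat > a.py <<'E'
from h import *; from plant import optics
for c in ['scene','side']:
    z=np.load(c+'0.npz'); i=optics.camera_info(c); P,v,u=cloud(z['d'],i)
    q=P[(abs(P[:,0]-.45)<.03)&(abs(P[:,1]+.0)<.03)]; print(c,'bench z',np.median(q[:,2]),q[:,2].std())
    b=np.median(q[:,2]); P[:,2]-=b
    print('cover',fit(P,[.49,-.287,.15],COVER,(.007,.017),(-.006,.004),.13))
    print('bar',fit(P,[.475,-.287,.15],BAR,(.025,.05),(-.005,.016),.05))
    print('jig',fit(P,[.54,.14,.15],BASE,(.009,.018),(-.006,.004),.16))
    rgb=z['im'][v,u].astype(int); near=np.linalg.norm(P[:,:2]-[.54,.14],axis=1)<.16
    o=near&(rgb[:,0]>190)&(rgb[:,2]<80)&(rgb[:,1]<150); print('pad',P[o].mean(0),o.sum())
    h=near&(P[:,2]>.055)&(P[:,2]<.07); print('roof',P[h].mean(0),h.sum(),P[h][:,2].max())
i=optics.camera_info('wrist'); from plant import robot; s=robot.read_state()
from scipy.spatial.transform import Rotation as R
T=np.eye(4);T[:3,:3]=R.from_rotvec(s['orientation']).as_matrix();T[:3,3]=s['tool_pos']
print('cam in tool',np.round(np.linalg.inv(T)@np.linalg.inv(i['view']),3).tolist(),i['camera_matrix'][0])
E
python3 a.py
```

```text
scene bench z -0.001210170955669887 0.3359011930032532
cover (array([ 0.46588761, -0.27917062,  0.18517753]), np.float64(1.3020580028899604), 2012, 2500, np.float64(0.0005557809356335208))
bar (array([ 0.46611823, -0.27928302,  0.18144515]), np.float64(0.03455982953180136), 293, 1428, np.float64(0.01102367165875029))
jig (array([0.53195022, 0.1570217 , 0.17407902]), np.float64(0.056875759137472254), 1831, 2500, np.float64(0.0012472207583871242))
pad [0.51993394 0.1529933  0.02739624] 174
roof [0.60380386 0.16664731 0.06417802] 534 0.06979555208939403
side bench z 0.0009402626781316314 0.0022206433153086017
cover (array([ 0.46705121, -0.27831646,  0.18856383]), np.float64(0.700569237495782), 995, 2500, np.float64(-0.0003449428836417301))
bar (array([ 0.46579779, -0.27894944,  0.15647901]), np.float64(0.1632649189586666), 240, 841, np.float64(0.009412900232328103))
jig (array([0.53228287, 0.15868685, 0.17209568]), np.float64(0.1463676614386141), 944, 2500, np.float64(-0.00030944409491312497))
pad [0.52435277 0.15381541 0.025586  ] 96
roof [0.60627405 0.16560079 0.06267428] 305 0.06970844940289944
cam in tool [[0.001, -0.967, -0.254, 0.07], [1.0, 0.001, 0.0, -0.001], [-0.0, -0.254, 0.967, -0.147], [0.0, 0.0, 0.0, 1.0]] [365.005322     0.         314.24676988]
```

```bash
cat > w.py <<'E'
import sys,numpy as np; from plant import robot; from scipy.spatial.transform import Rotation as R
s=robot.read_state(); r=R.from_rotvec(s['orientation']).as_matrix(); p=np.array(s['tool_pos'])
yaw=np.arctan2(-r[1,0],-r[0,0]); print('t',round(s['t'],2),'p',p.round(4),'yaw',round(yaw,4),'tilt',r[:,2].round(4),'F',np.round(s['force'],1),'M',np.round(s['wrist_torque'],2),'op',round(s['opening'],4),'g',round(s['gripper_force'],1))
if len(sys.argv)>4:
    x=np.array(sys.argv[1:5],float); d=r.T@(x[:3]-p); print('travel',d.round(4),'spin',round(-(x[3]-yaw),4),'rows',np.linalg.norm(d)/.0417)
E
python3 -m inch '{"travel":[[-0.375,-0.358,0],[-0.375,-0.358,0],[-0.375,-0.358,0],[-0.375,-0.358,0],[-0.375,-0.358,0],[-0.375,-0.358,0],[-0.375,-0.358,0],[-0.375,-0.358,0],[-0.375,-0.358,0],[-0.375,-0.358,0]],"spin":[-0.413,-0.413,-0.413,-0.413,-0.413,-0.413,-0.413,-0.413,-0.413,-0.413]}' 0; python3 w.py 0.476 -0.277 0.12 0.183
```

```text
t: 1.63
tool_pos: [0.3637, 0.2361, 0.2378]
orientation: [-0.288, 3.127, 0.001]
force: [0.2, -0.1, -0.1]
opening: 0.093
gripper_force: 0.0
t 1.63 p [0.3637 0.2361 0.2378] yaw 0.1835 tilt [ 1.e-03  5.e-04 -1.e+00] F [ 0.2 -0.1 -0.1] M [ 0.06 -0.04  0.02] op 0.093 g 0.0
travel [-0.0166 -0.525   0.1177] spin 0.0005 rows 12.909349809397794
```

```bash
python3 -m inch '{"travel":[[-0.017,-0.525,0.118],[-0.017,-0.525,0.118],[-0.017,-0.525,0.118],[-0.017,-0.525,0.118],[-0.017,-0.525,0.118],[-0.017,-0.525,0.118],[-0.017,-0.525,0.118],[-0.017,-0.525,0.118],[-0.017,-0.525,0.118],[-0.017,-0.525,0.118]],"spin":[0,0,0,0,0,0,0,0,0,0]}' 0; python3 w.py 0.476 -0.277 0.12 0.183
```

```text
t: 2.47
tool_pos: [0.4501, -0.1615, 0.146]
orientation: [-0.287, 3.128, -0.001]
force: [1.2, 0.1, 0.2]
opening: 0.093
gripper_force: 0.0
t 2.47 p [ 0.4501 -0.1615  0.146 ] yaw 0.1828 tilt [ 1.e-03 -4.e-04 -1.e+00] F [1.2 0.1 0.2] M [ 0.04 -0.05  0.05] op 0.093 g 0.0
travel [-0.0045 -0.1182  0.0261] spin -0.0002 rows 2.9057975970729264
```

```bash
python3 -m inch '{"travel":[[-0.002,-0.125,0.028],[-0.002,-0.125,0.028],[-0.002,-0.125,0.028],[-0.002,-0.125,0.028],[-0.002,-0.125,0.028]],"spin":[0,0,0,0,0]}' 0; python3 w.py 0.476 -0.277 0.12 0.183
python3 - <<'E'
from h import *; from plant import optics,robot
i=optics.camera_info('wrist'); im,d=optics.read_camera('wrist'); cv2.imwrite('pics/w1.png',im[:,:,::-1]); P,v,u=cloud(d,i)
n=np.linalg.norm(P[:,:2]-[.47,-.28],axis=1); q=P[(n>.06)&(n<.2)&(abs(P[:,2])<.006)]; b=np.median(q[:,2]); print(b,len(q)); P[:,2]-=b
print(fit(P,[.466,-.279,.18],COVER,(.007,.017),(-.006,.004),.13)); print(fit(P,[.466,-.279,.18],BAR,(.025,.05),(-.005,.016),.05))
E
```

```text
t: 2.88
tool_pos: [0.4739, -0.2835, 0.1167]
orientation: [0.282, -3.127, -0.002]
force: [-0.0, 1.3, 1.0]
opening: 0.093
gripper_force: 0.0
t 2.88 p [ 0.4739 -0.2835  0.1167] yaw 0.1799 tilt [-0.002   0.0013 -1.    ] F [-0.   1.3  1. ] M [ 0.05  0.02 -0.01] op 0.093 g 0.0
travel [-0.0032  0.0061 -0.0033] spin -0.0031 rows 0.18279697719894422
-0.00046754161013337625 117618
(array([ 0.46798328, -0.27956101,  0.18228746]), np.float64(0.8221234423369169), 2500, 2500, np.float64(8.008630588196564e-06))
(array([ 0.46796975, -0.27962725,  0.19817309]), np.float64(0.00105105052755131), 2174, 2500, np.float64(0.01157802209165118))
```

```bash
python3 w.py 0.477 -0.2775 0.036 0.185
```

```text
t 2.93 p [ 0.4742 -0.2821  0.1174] yaw 0.1814 tilt [-0.0012  0.0012 -1.    ] F [-1.1  0.4 -0.3] M [0.05 0.01 0.01] op 0.0931 g 0.0
travel [-0.0037  0.004   0.0814] spin -0.0036 rows 1.9568090189510083
```

View pics/w1.png

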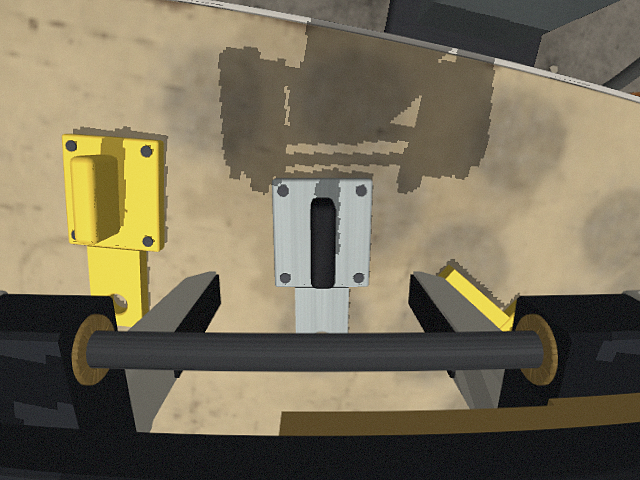

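The bar is at (322,242), between the open fingers at (220,290) and (412,290), and the tongue points down towards the gripper bar. The alignment is good, so I'll descend and grip.

```bash
python3 -m inch '{"travel":[[-0.004,0.004,0.03],[-0.004,0.004,0.06],[-0.004,0.004,0.076],[-0.004,0.004,0.081],[-0.004,0.004,0.081],[-0.004,0.004,0.081]],"spin":[-0.004,-0.004,-0.004,-0.004,-0.004,-0.004]}' 0; python3 w.py 0.477 -0.2775 0.036 0.185
```

```text
t: 3.43
tool_pos: [0.4787, -0.2767, 0.0386]
orientation: [-0.295, 3.126, -0.001]
force: [-0.2, -0.7, 0.3]
opening: 0.093
gripper_force: 0.0
t 3.43 p [ 0.4787 -0.2767  0.0386] yaw 0.1883 tilt [ 1.3e-03 -8.0e-04 -1.0e+00] F [-0.2 -0.7  0.3] M [ 0.06 -0.04 -0.07] op 0.093 g 0.0
travel [ 0.0018 -0.0005  0.0026] spin 0.0033 rows 0.07657404614540449
```

```bash
python3 -m inch '{"travel":[[0,0,0.002],[0,0,0.002],[0,0,0.002],[0,0,0.002],[0,0,0.002],[0,0,0.002],[0,0,0.002],[0,0,0.002],[0,0,0.002],[0,0,0.002]],"spin":[0,0,0,0,0,0,0,0,0,0]}' 1 60; python3 w.py
```

```text
t: 4.27
tool_pos: [0.4779, -0.2771, 0.035]
orientation: [0.294, -3.128, -0.0]
force: [0.8, 0.3, -0.2]
opening: 0.031
gripper_force: 0.0
t 4.27 p [ 0.4779 -0.2771  0.035 ] yaw 0.1872 tilt [-1.e-04  1.e-04 -1.e+00] F [ 0.8  0.3 -0.2] M [ 0.03 -0.02 -0.02] op 0.031 g 0.0
```

```bash
python3 -m inch '{"travel":[[0,0,0],[0,0,0],[0,0,0],[0,0,0],[0,0,0],[0,0,0]],"spin":[0,0,0,0,0,0]}' 1 60; python3 w.py
```

```text
t: 4.77
tool_pos: [0.4779, -0.2772, 0.0351]
orientation: [0.294, -3.128, 0.0]
force: [-0.3, -0.7, -0.8]
opening: 0.0154
gripper_force: 60.0
t 4.77 p [ 0.4779 -0.2772  0.0351] yaw 0.1872 tilt [-0. -0. -1.] F [-0.3 -0.7 -0.8] M [-0.08 -0.03 -0.01] op 0.0154 g 60.0
```

```bash
python3 -m inch '{"travel":[[0,0,-0.015],[0,0,-0.04],[0,0,-0.07],[0,0,-0.095],[0,0,-0.1],[0,0,-0.1]],"spin":[0,0,0,0,0,0]}' 1 60; python3 w.py 0.448 0.1434 0.135 0.173
```

```text
t: 5.27
tool_pos: [0.4791, -0.2779, 0.1368]
orientation: [-0.293, 3.125, -0.004]
force: [0.4, -0.7, -4.5]
opening: 0.0156
gripper_force: 60.0
t 5.27 p [ 0.4791 -0.2779  0.1368] yaw 0.1872 tilt [ 0.0031 -0.0021 -1.    ] F [ 0.4 -0.7 -4.5] M [0.01 0.04 0.01] op 0.0156 g 60.0
travel [-0.0479  0.4197  0.0008] spin 0.0142 rows 10.129809531030745
```

```bash
python3 -m inch '{"travel":[[-0.002,0.015,0],[-0.006,0.05,0],[-0.01,0.09,0],[-0.015,0.13,0],[-0.019,0.17,0],[-0.024,0.21,0],[-0.029,0.25,0],[-0.033,0.29,0],[-0.038,0.33,0],[-0.042,0.365,0]],"spin":[0,0,0.005,0.01,0.014,0.014,0.014,0.014,0.014,0.014]}' 1 60; python3 w.py
```

```text
t: 6.1
tool_pos: [0.4484, 0.0919, 0.1322]
orientation: [0.272, -3.126, -0.001]
force: [1.5, 0.2, -4.8]
opening: 0.0155
gripper_force: 60.0
t 6.1 p [0.4484 0.0919 0.1322] yaw 0.1736 tilt [-4.3e-03  2.0e-04 -1.0e+00] F [ 1.5  0.2 -4.8] M [0.03 0.02 0.01] op 0.0155 g 60.0
```

```bash
python3 -m inch '{"travel":[[-0.004,0.03,0],[-0.006,0.048,0],[-0.006,0.054,0],[-0.006,0.054,0],[-0.006,0.054,0],[-0.006,0.054,0]],"spin":[0,0,0,0,0,0]}' 1 60; python3 w.py 0.448 0.1434 0.135 0.173
cat > m.py <<'E'
from h import *; from plant import optics,models; import sys
k=sys.argv[1]; zc=float(sys.argv[2]); g=[float(a) for a in sys.argv[3:6]]
for c in ['scene','side']:
    i=optics.camera_info(c); im,d=optics.read_camera(c); cv2.imwrite(f'pics/{c}{k}.png',im[:,:,::-1]); np.savez(f'{c}{k}.npz',im=im,d=d); P,v,u=cloud(d,i)
    n=np.linalg.norm(P[:,:2]-g[:2],axis=1)<.16; L=tol(P,g)
    # tongue/plate top: inlier plane fit
    a=n&(abs(P[:,2]-zc-.012)<.008)&(L[:,0]>-.04)&(L[:,0]<.108)&(abs(L[:,1])<.04)&~((abs(L[:,1])<.012)&(abs(L[:,0])<.032)); Q=P[a]; l=L[a]
    A=np.c_[l,np.ones(len(l))]; w=np.ones(len(l),bool)
    for _ in range(5): co=np.linalg.lstsq(A[w],Q[w,2],rcond=None)[0]; w=abs(A@co-Q[:,2])<.002
    print(c,'top plane slope x,y, z0',co.round(4),w.sum(),len(w),'extent x',np.percentile(l[w,0],[.5,99.5]).round(4),'plate y',np.percentile(l[w&(l[:,0]<.035),1],[.5,99.5]).round(4),'tongue y',np.percentile(l[w&(l[:,0]>.05),1],[.5,99.5]).round(4))
E
python3 m.py 2 0.1 0.438 0.1417 0.173
```

```text
t: 6.6
tool_pos: [0.4473, 0.1424, 0.1341]
orientation: [0.27, -3.128, 0.001]
force: [-0.4, 0.2, -3.8]
opening: 0.0156
gripper_force: 60.0
t 6.6 p [0.4473 0.1424 0.1341] yaw 0.1724 tilt [-1.7e-03 -9.0e-04 -1.0e+00] F [-0.4  0.2 -3.8] M [ 0.02 -0.   -0.02] op 0.0156 g 60.0
travel [-0.0009  0.0008 -0.0009] spin -0.0006 rows 0.036621067871944274
scene top plane slope x,y, z0 [-0.0096 -0.0127  0.1111] 346 531 extent x [-0.0398  0.0995] plate y [-0.0375  0.0333] tongue y [-0.022  -0.0073]
side top plane slope x,y, z0 [-0.0066  0.0394  0.1117] 222 410 extent x [-0.0399  0.1004] plate y [-0.0376  0.0303] tongue y [-0.0296  0.0202]
```

```bash
cat > f.py <<'E'
from h import *; from plant import optics; import sys
def rfit(P,cam,x0,poly,zt,rad,th=.003,n=2500):
    f=(zt-cam[2])/(P[:,2]-cam[2]); I=cam+(P-cam)*f[:,None]
    near=np.linalg.norm(I[:,:2]-x0[:2],axis=1)<rad
    P=P[near];I=I[near]; on=abs(P[:,2]-zt)<th; off=P[:,2]<zt-.005
    I[:,2]=np.where(on,1,np.where(off,0,9)); return fit(I,x0,poly,(.5,1.5),(-.5,.5),rad,n)
def cl(c,k):
    z=np.load(f'{c}{k}.npz'); i=optics.camera_info(c); P,v,u=cloud(z['d'],i); return P,np.linalg.inv(i['view'])[:3,3]
if __name__=='__main__':
    k=sys.argv[1]; zt=float(sys.argv[2]); g=[float(a) for a in sys.argv[3:6]]
    for c in ['scene','side']:
        P,cam=cl(c,0); r=rfit(P,cam,[.532,.158,.173],BASE,.014,.15); print(c,'jig',r[0].round(4),r[1:4])
        jx=r[0]
        P,cam=cl(c,k); r=rfit(P,cam,g,COVER,zt,.12); print(c,'cover',r[0].round(4),r[1:4]); 
        print('  cover in jig',tol(r[0][None],jx).round(4),'yaw',round(r[0][2]-jx[2],4))
E
python3 f.py 2 0.1113 0.438 0.1407 0.173
```

```text
scene jig [0.5309 0.1551 0.1709] (np.float64(0.016295613925498633), 1681, 2500)
scene cover [0.4345 0.1386 0.176 ] (np.float64(0.004679978810672211), 523, 2500)
  cover in jig [[-0.0978  0.0002]] yaw 0.0051
side jig [0.5327 0.1542 0.1655] (np.float64(0.053990121720341594), 780, 2264)
side cover [0.437  0.1374 0.1843] (np.float64(0.052113325597702695), 351, 1908)
  cover in jig [[-0.0971 -0.0008]] yaw 0.0188
```

```bash
python3 - <<'E'
import cv2,numpy as np
a=cv2.imread('pics/scene2.png')[170:300,170:370]; b=cv2.imread('pics/side2.png')[150:270,220:400]
a=cv2.resize(a,(780,507)); cv2.imwrite('pics/c2.png',a)
E
```

```text
(no output)
```

View pics/c2.png

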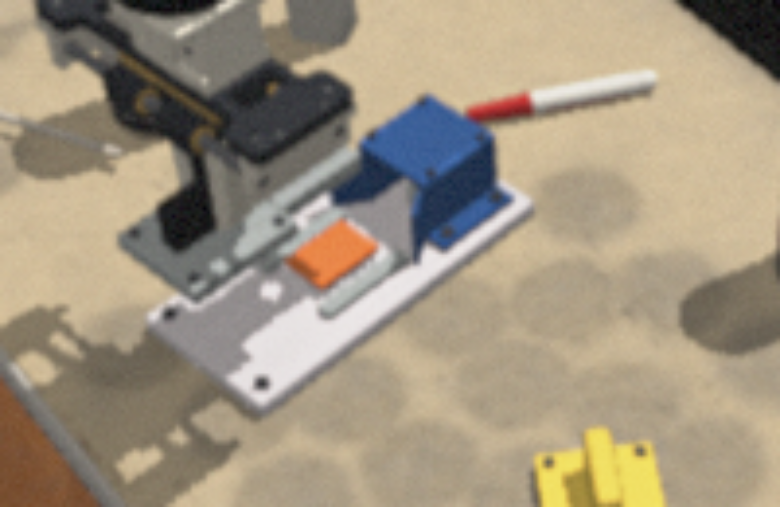

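The tongue points straight at the hood mouth and the cover is level in the grip. I'll lower it to insertion height, then measure it against the jig there.

```bash
python3 -m inch '{"travel":[[0,0,0.02],[0,0,0.04],[0,0,0.055],[0,0,0.06],[0,0,0.06],[0,0,0.06],[0,0,0.06]],"spin":[0,0.004,0.004,0.004,0.004,0.004,0.004]}' 1 60; python3 w.py 
python3 m.py 3 0.039 0.4355 0.1395 0.173;python3 f.py 3 0.051 0.437 0.139 0.173
python3 - <<'E'
from f import *
for c in ['scene','side']:
    P,cam=cl(c,0); j=[.5315,.1547,.17]; L=tol(P,j)
    m=(abs(P[:,2]-.064)<.003)&(L[:,0]>.03)&(L[:,0]<.125)&(abs(L[:,1])<.045); print(c,'roof z',np.median(P[m,2]),m.sum(),'x',np.percentile(L[m,0],[1,99]),'y',np.percentile(L[m,1],[1,99]))
E
```

```text
t: 7.28
tool_pos: [0.4489, 0.1435, 0.0764]
orientation: [-0.265, 3.129, 0.0]
force: [0.0, -0.5, -3.7]
opening: 0.0156
gripper_force: 60.0
t 7.28 p [0.4489 0.1435 0.0764] yaw 0.1687 tilt [ 1.9e-03  4.0e-04 -1.0e+00] F [ 0.  -0.5 -3.7] M [-0.01  0.04  0.04] op 0.0156 g 60.0
scene top plane slope x,y, z0 [-0.0104  0.0072  0.053 ] 276 537 extent x [-0.0381  0.1034] plate y [-0.0351  0.0362] tongue y [-0.0196 -0.01  ]
side top plane slope x,y, z0 [-0.0019  0.0305  0.0538] 188 451 extent x [-0.0365  0.1047] plate y [-0.0375  0.0374] tongue y [-0.0231  0.021 ]
scene jig [0.5309 0.1551 0.1709] (np.float64(0.016295613925498633), 1681, 2500)
scene cover [0.4367 0.1403 0.1567] (np.float64(0.008291788870775247), 344, 2500)
  cover in jig [[-0.0954  0.0014]] yaw -0.0142
side jig [0.5327 0.1542 0.1655] (np.float64(0.053990121720341594), 780, 2264)
side cover [0.4378 0.1401 0.1696] (np.float64(0.05346966491828251), 231, 1911)
  cover in jig [[-0.0959  0.0017]] yaw 0.0042
scene roof z 0.06404352252108059 387 x [0.04475931 0.10964086] y [-0.02888348  0.03246819]
side roof z 0.06430383008626661 215 x [0.04598312 0.11094805] y [-0.03230328  0.03523019]
```

```bash
python3 w.py; python3 -m inch '{"travel":[[-0.01,0,0.001],[-0.02,0,0.001],[-0.03,0,0.001],[-0.04,0,0.001],[-0.04,0,0.001],[-0.04,0,0.001],[-0.04,0,0.001]],"spin":[0,0,0,0,0,0,0]}' 1 60; python3 w.py
```

```text
t 7.38 p [0.4489 0.1436 0.0765] yaw 0.169 tilt [ 2.3e-03  5.0e-04 -1.0e+00] F [ 0.2  0.5 -4.3] M [-0.    0.05  0.02] op 0.0155 g 60.0
t: 7.97
tool_pos: [0.487, 0.1503, 0.0743]
orientation: [0.266, -3.13, 0.0]
force: [0.1, -1.0, -4.6]
opening: 0.0158
gripper_force: 60.0
t 7.97 p [0.487  0.1503 0.0743] yaw 0.1693 tilt [-2.e-04 -0.e+00 -1.e+00] F [ 0.1 -1.  -4.6] M [ 0.06  0.06 -0.  ] op 0.0158 g 60.0
```

```bash
python3 m.py 4 0.039 0.4755 0.148 0.17|cut -c1-60;python3 f.py 4 0.051 0.4755 0.148 0.169 | grep cover
python3 - <<'E'
import cv2
a=cv2.imread('pics/scene4.png')[170:290,200:340]; b=cv2.imread('pics/side4.png')[180:245,240:350]
cv2.imwrite('pics/c4.png',cv2.vconcat([cv2.resize(a,(640,340)),cv2.resize(b,(640,260))][:]))
E
```

```text
scene top plane slope x,y, z0 [-0.0139 -0.0061  0.0512] 292 
side top plane slope x,y, z0 [-0.0037  0.022   0.0517] 218 4
scene cover [0.4749 0.1467 0.1315] (np.float64(0.05323089481822085), 442, 2500)
  cover in jig [[-0.0566  0.0013]] yaw -0.0394
side cover [0.4763 0.1455 0.215 ] (np.float64(0.19572068593223596), 341, 1777)
  cover in jig [[-0.0571  0.0006]] yaw 0.0495
```

View pics/c4.png

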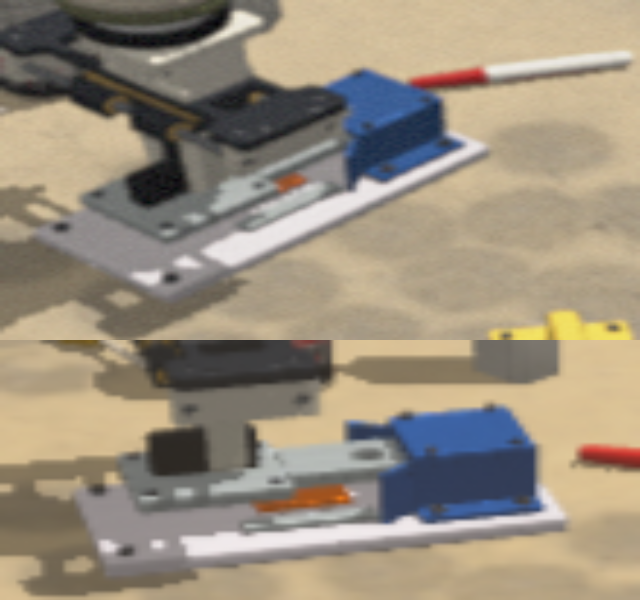

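The tongue is level and entering the hood mouth (side crop ≈(390,455)). I'll slide it in.

```bash
python3 -m inch '{"travel":[[-0.006,0,0],[-0.012,0,0],[-0.018,0,0],[-0.024,0,0],[-0.028,0,0],[-0.03,0,0],[-0.03,0,0]],"spin":[0,0,0,0,0,0,0]}' 1 60; python3 w.py
```

```text
t: 8.65
tool_pos: [0.5173, 0.1554, 0.074]
orientation: [0.265, -3.13, 0.0]
force: [-0.0, -0.2, -3.6]
opening: 0.0156
gripper_force: 60.0
t 8.65 p [0.5173 0.1554 0.074 ] yaw 0.1692 tilt [-0. -0. -1.] F [-0.  -0.2 -3.6] M [0.04 0.04 0.02] op 0.0156 g 60.0
```

```bash
python3 -m inch '{"travel":[[-0.006,0,0],[-0.012,0,0],[-0.016,0,0],[-0.016,0,0],[-0.016,0,0],[-0.016,0,0]],"spin":[0,0,0,0,0,0]}' 1 60; python3 w.py; python3 -m inch '{"travel":[[0,0,0.002],[0,0,0.004],[0,0,0.006],[0,0,0.008],[0,0,0.01],[0,0,0.01]],"spin":[0,0,0,0,0,0]}' 1 60; python3 w.py
```

```text
t: 9.15
tool_pos: [0.5327, 0.1574, 0.0739]
orientation: [0.265, -3.13, 0.001]
force: [-0.3, -4.6, -4.7]
opening: 0.0155
gripper_force: 60.0
t 9.15 p [0.5327 0.1574 0.0739] yaw 0.1689 tilt [-2.e-04 -9.e-04 -1.e+00] F [-0.3 -4.6 -4.7] M [-0.95 -0.   -0.15] op 0.0155 g 60.0
t: 9.65
tool_pos: [0.5324, 0.1576, 0.0639]
orientation: [0.265, -3.13, 0.001]
force: [-0.1, -5.1, -3.9]
opening: 0.0159
gripper_force: 60.0
t 9.65 p [0.5324 0.1576 0.0639] yaw 0.1691 tilt [-4.e-04 -7.e-04 -1.e+00] F [-0.1 -5.1 -3.9] M [-0.91  0.18 -0.12] op 0.0159 g 60.0
```

The drop over the pin is started, but there is about 5 N sideways: the tongue touches the +y wall of the hood. I'll back off in y.

```bash
python3 -m inch '{"travel":[[0,-0.001,0],[0,-0.0015,0],[0,-0.0015,0],[0,-0.0015,0]],"spin":[0,0,0,0]}' 1 60; python3 w.py; python3 -m inch '{"travel":[[0,-0.001,0],[0,-0.0015,0],[0,-0.0015,0],[0,-0.0015,0]],"spin":[0,0,0,0]}' 1 60; python3 w.py
```

```text
t: 9.98
tool_pos: [0.5329, 0.1569, 0.0643]
orientation: [-0.266, 3.13, 0.001]
force: [-0.1, 0.4, -4.8]
opening: 0.0154
gripper_force: 60.0
t 9.98 p [0.5329 0.1569 0.0643] yaw 0.1693 tilt [ 2.e-04  6.e-04 -1.e+00] F [-0.1  0.4 -4.8] M [-0.02  0.18 -0.  ] op 0.0154 g 60.0
t: 10.32
tool_pos: [0.533, 0.1563, 0.0643]
orientation: [-0.266, 3.13, 0.003]
force: [-1.2, 5.4, -3.5]
opening: 0.0156
gripper_force: 60.0
t 10.32 p [0.533  0.1563 0.0643] yaw 0.1696 tilt [ 0.      0.0019 -1.    ] F [-1.2  5.4 -3.5] M [1.07 0.32 0.21] op 0.0156 g 60.0
```

```bash
python3 -m inch '{"travel":[[0.001,0.0005,0],[0.001,0.0013,0],[0.001,0.0013,0],[0.001,0.0013,0]],"spin":[0,0,0,0]}' 1 60; python3 w.py; python3 -m inch '{"travel":[[0,0,0.001],[0,0,0.002],[0,0,0.003],[0,0,0.003],[0,0,0.003]],"spin":[0,0,0,0,0]}' 1 60; python3 w.py
```

```text
t: 10.65
tool_pos: [0.5321, 0.1561, 0.0643]
orientation: [-0.265, 3.13, -0.0]
force: [0.7, -0.1, -3.7]
opening: 0.0155
gripper_force: 60.0
t 10.65 p [0.5321 0.1561 0.0643] yaw 0.1692 tilt [ 4.e-04 -1.e-04 -1.e+00] F [ 0.7 -0.1 -3.7] M [0.12 0.04 0.03] op 0.0155 g 60.0
t: 11.07
tool_pos: [0.532, 0.1561, 0.0611]
orientation: [-0.265, 3.13, -0.0]
force: [-0.7, -0.3, -4.2]
opening: 0.0159
gripper_force: 60.0
t 11.07 p [0.532  0.1561 0.0611] yaw 0.1691 tilt [ 1.e-04 -1.e-04 -1.e+00] F [-0.7 -0.3 -4.2] M [ 0.06  0.03 -0.01] op 0.0159 g 60.0
```

```bash
python3 -m inch '{"travel":[[0,0,0.001],[0,0,0.002],[0,0,0.003],[0,0,0.004],[0,0,0.004],[0,0,0.004]],"spin":[0,0,0,0,0,0]}' 1 60; python3 w.py; python3 -m inch '{"travel":[[0,0,0.001],[0,0,0.002],[0,0,0.003],[0,0,0.004],[0,0,0.004],[0,0,0.004]],"spin":[0,0,0,0,0,0]}' 1 60; python3 w.py
```

```text
t: 11.57
tool_pos: [0.532, 0.1561, 0.0573]
orientation: [-0.265, 3.13, -0.0]
force: [-2.5, -1.4, 5.4]
opening: 0.0154
gripper_force: 60.0
t 11.57 p [0.532  0.1561 0.0573] yaw 0.1692 tilt [ 2.e-04 -1.e-04 -1.e+00] F [-2.5 -1.4  5.4] M [-0.26  0.63  0.01] op 0.0154 g 60.0
t: 12.07
tool_pos: [0.5321, 0.1561, 0.055]
orientation: [-0.266, 3.13, -0.0]
force: [-13.0, -3.5, 21.5]
opening: 0.0154
gripper_force: 60.0
t 12.07 p [0.5321 0.1561 0.055 ] yaw 0.1694 tilt [ 1.e-04 -3.e-04 -1.e+00] F [-13.   -3.5  21.5] M [-0.61  2.18 -0.02] op 0.0154 g 60.0
```

```bash
python3 -m inch '{"travel":[[0.0005,0,0],[0.001,0,0],[0.001,0,0],[0.001,0,0]],"spin":[0,0,0,0]}' 1 60; python3 w.py; python3 m.py 5 0.02 0.5217 0.1543 0.17
python3 - <<'E'
from f import *
for c in ['scene','side']:
    for k in '05':
        P,cam=cl(c,k); L=tol(P,[.5315,.1555,.17])
        for nm,m in [('base',(L[:,0]<-.06)&(L[:,0]>-.11)&(abs(L[:,1])<.05)),('roof',(L[:,0]>.055)&(L[:,0]<.1)&(abs(L[:,1])<.018)),('seatstrip-y',(L[:,0]>-.04)&(L[:,0]<.02)&(L[:,1]<-.026)&(L[:,1]>-.032)),('plate rear',(L[:,0]>-.048)&(L[:,0]<-.042)&(abs(L[:,1])<.03))]: print(c,k,nm,np.median(P[m,2]).round(4),P[m,2].std().round(4),m.sum())
E
python3 - <<'E'
import cv2
a=cv2.imread('pics/scene5.png')[170:290,200:340]; b=cv2.imread('pics/side5.png')[180:245,240:350]
cv2.imwrite('pics/c5.png',cv2.vconcat([cv2.resize(a,(640,340)),cv2.resize(b,(640,260))]))
E
```

```text
t: 12.4
tool_pos: [0.5321, 0.1561, 0.0551]
orientation: [-0.265, 3.128, 0.0]
force: [-5.3, -3.3, 17.2]
opening: 0.0155
gripper_force: 60.0
t 12.4 p [0.5321 0.1561 0.0551] yaw 0.1692 tilt [ 2.4e-03  3.0e-04 -1.0e+00] F [-5.3 -3.3 17.2] M [-0.48  1.35 -0.  ] op 0.0155 g 60.0
scene top plane slope x,y, z0 [0.0141 0.0246 0.0324] 241 461 extent x [-0.0399  0.1052] plate y [-0.0359  0.0353] tongue y [-0.0328 -0.0267]
side top plane slope x,y, z0 [0.0022 0.0255 0.0325] 154 378 extent x [-0.0396  0.1037] plate y [-0.0383  0.0319] tongue y [-0.0344  0.0289]
scene 0 base 0.0136 0.2877 782
scene 0 roof 0.0635 0.017 196
scene 0 seatstrip-y 0.0204 0.0025 47
scene 0 plate rear 0.0146 0.0027 50
scene 5 base 0.0157 0.3721 1224
scene 5 roof nan nan 0
scene 5 seatstrip-y 0.2444 0.1077 433
scene 5 plate rear 0.2462 0.125 161
side 0 base 0.0146 0.0037 324
side 0 roof 0.0647 0.002 97
side 0 seatstrip-y 0.0184 0.0038 38
side 0 plate rear 0.0152 0.0023 24
side 5 base 0.0162 0.2293 493
side 5 roof 0.0647 0.0022 95
side 5 seatstrip-y 0.2286 0.111 328
side 5 plate rear 0.0333 0.113 38
  return _methods._mean(a, axis=axis, dtype=dtype,
  ret = ret.dtype.type(ret / rcount)
  ret = _var(a, axis=axis, dtype=dtype, out=out, ddof=ddof,
  arrmean = um.true_divide(arrmean, div, out=arrmean,
  ret = ret.dtype.type(ret / rcount)
```

View pics/c5.png

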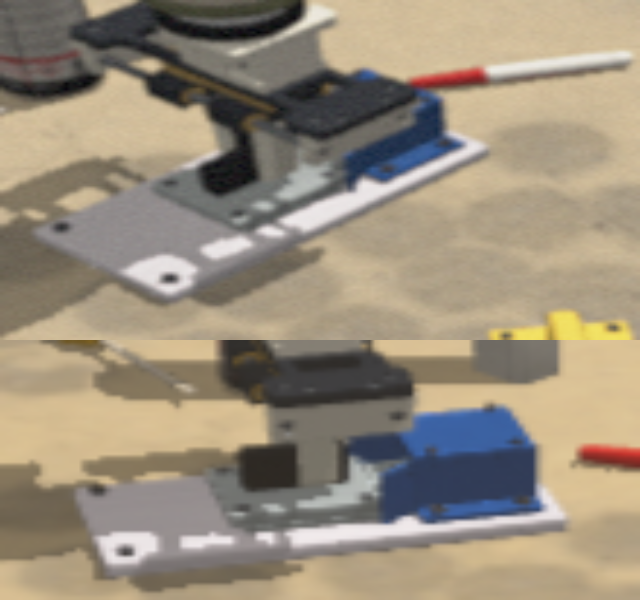

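The plate top reads z ≈ 32.4 mm against 32 mm expected, so the cover is on its seats. I'll relieve a little more of the sideways load, add some push, and check that it doesn't move further.

```bash
python3 -m inch '{"travel":[[0.0005,0,0.0005],[0.0005,-0.0003,0.0015],[0.0005,-0.0003,0.0015],[0.0005,-0.0003,0.0015],[0.0005,-0.0003,0.0015],[0.0005,-0.0003,0.0015]],"spin":[0,0,0,0,0,0]}' 1 60; python3 w.py
```

```text
t: 13.0
tool_pos: [0.5322, 0.1561, 0.055]
orientation: [-0.265, 3.127, 0.001]
force: [-11.8, -2.6, 28.1]
opening: 0.0155
gripper_force: 60.0
t 13.0 p [0.5322 0.1561 0.055 ] yaw 0.1694 tilt [ 3.3e-03  8.0e-04 -1.0e+00] F [-11.8  -2.6  28.1] M [-0.48  2.22 -0.01] op 0.0155 g 60.0
```

```bash
python3 -m inch '{"travel":[[-0.0005,0,-0.0003],[-0.001,0,-0.0007],[-0.001,0,-0.0007],[-0.001,0,-0.0007],[-0.001,0,-0.0007]],"spin":[0,0,0,0,0]}' 1 60; python3 w.py; python3 m.py 6 0.02 0.5217 0.1543 0.17|cut -c1-90
```

```text
t: 13.42
tool_pos: [0.5322, 0.1561, 0.055]
orientation: [-0.266, 3.129, 0.0]
force: [-13.7, -3.6, 26.8]
opening: 0.0155
gripper_force: 60.0
t 13.42 p [0.5322 0.1561 0.055 ] yaw 0.1693 tilt [ 1.2e-03  4.0e-04 -1.0e+00] F [-13.7  -3.6  26.8] M [-0.51  2.41  0.03] op 0.0155 g 60.0
scene top plane slope x,y, z0 [-0.0016  0.0006  0.0317] 239 480 extent x [-0.0398  0.1037]
side top plane slope x,y, z0 [-0.0023  0.0017  0.0329] 173 366 extent x [-0.039   0.1014]
```

Plate top is at z ≈ 32.3 mm, level, firmly at the stop with about 27 N down, and still gripped. I'll hand it in.

```bash
python3 -c "
from plant import close_job
print(close_job())"
```

```text
the job is handed in; nothing more can be done
None
```

The steel cover is in the jig: its tongue is over the pin under the hood, and it measures level and fully down on its seats. I handed the job in at about 13.5 s, with the arm still gripping the bar and pressing down with about 27 N.

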